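# Put the tray tools back into their own foam nests

## Task

The four tools of this drawer tray were put back wrongly: each lies in or across the foam nest of another. Put the clamp meter, the snap-blade cutter, the screwdriver and the round tin each into the nest that is cut to its own outline, lying flat and fully down in its pocket. All the nests are taken, so set one tool aside on the empty rubber mat meanwhile; at the end all four tools are in their nests and let go.

Things in the scene. Friction and masses are not known exactly. Their poses are not given: they have to be found in the camera images.
- meter: Black clamp meter lying on its back, round jaw at its +x end; 184 mm long (x), 69 across the jaw, 40 high. Its body, x = -92 to +23, is 58 wide and 32 high: grip across it at x = -25. 0.2 to 0.3 kg. Origin: centre of underside; z up. Starts lying on top of driver_nest.
- cutter: Yellow and black snap-blade cutter lying flat; 180 mm long (x), 28 to 30 wide, 24 high, about 0.11 kg. Origin: centre of underside; z up. Grip across the middle. Starts lying loosely on the pocket floor of meter_nest.
- tin: Round cream tin with a red mark on its lid, diameter 55 mm, height 24, about 0.06 kg. Origin: centre of underside, z up. Starts lying on top of cutter_nest, 55 to 64 mm from that nest's origin toward -x.
- driver_handle (a point): Screwdriver with amber handle: the point on its axis at mid-handle, 11.5 mm above what it lies on; x along the axis toward the blade. The handle, 24 mm thick, reaches 54 mm behind and 46 mm ahead of it, the 6 mm shaft 153 mm ahead; about 0.07 kg. Grip the handle here. Starts lying on top of tin_nest.
- meter_nest: Dark grey foam insert 228 x 100 x 24 mm, fixed; its place in the row of four varies. Origin: centre of underside, 8 mm above the bench; x along its length, z up. Widest pocket, 194 x 79 mm, 14 deep, centred, floor at z = 10 mm; seated, the meter's origin is at x = y = 0, either way round. Finger notch 46 long x 92 wide at the middle, as deep.
- cutter_nest: Dark grey foam insert 228 x 100 x 24 mm, fixed; its place in the row of four varies. Origin: centre of underside, 8 mm above the bench; x along its length, z up. Long narrow pocket, 190 x 40 mm, 13 deep, centred, floor at z = 11 mm; seated, the cutter's origin is at x = y = 0, either way round. Finger notch 46 long x 92 wide at the middle, as deep.
- tin_nest: Dark grey foam insert 228 x 100 x 24 mm, fixed; its place in the row of four varies. Origin: centre of underside, 8 mm above the bench; x along its length, z up. Round pocket, diameter 65 mm, 10 deep, centred, floor at z = 14 mm, no notch. Seated, the tin's origin is at x = y = 0.
- driver_nest: Foam insert like the others. Key-shaped pocket 13 mm deep, floor at z = 11: for the handle 34 wide from x = -109 to +1, for the shaft 16 wide on to +109, so the screwdriver fits only with its blade toward +x; seated, driver_handle is at x = -50, y = 0, z = 22.5. Finger notch 46 long x 92 wide across x = -50, as deep.
- work_mat: Dull green rubber bench mat 200 x 220 x 5 mm, flat on the bench to the right of the tray, fixed and empty: the free spot. Origin: centre of underside.
Not all that is in view belongs to the job. What is shaped like the meter but red is not meant.

How it is judged:
By the outcome, as a careful person would: the job done as asked, in the order asked, and still so for the second after the job is handed in, with the robot touching nothing.
It also fails if it takes over 122 s, if anything falls off the work surface, if the arm or the gripper's body presses on something with over 40 N, if the wrist force passes 120 N, or if a joint passes its speed limit or range.

## Robot

A 6-joint arm with a two-finger parallel gripper is mounted at the origin on a cart in front of the work surface, level with it; the furniture and walls round the work are solid. World frame = base frame: x ahead of the robot, y to its left, z up, the work surface at z = 0. Lengths are in mm, angles in rad, forces in N, time in s.
With the tool pointing down it reaches from about 350 to 875 mm from the base axis. Payload 4.2 kg.
Tool frame: the origin (TCP) lies between the finger pads; the fingertips stand 25 mm ahead of it and the grasp point (between the pads) lies 6 mm ahead of it; z points along the fingers, y is the line along which they close (so a half turn about z gives the same grasp; the last joint's range is limited). The gripper opens to 85 mm and grips with 20 to 120 N. Pads are 22 mm wide; open, the fingers measure 114 mm over their backs; the gripper's body (76 mm by 85 mm) begins 54 mm behind the grasp point. The pads swing forward as they close: fully open they stand 13 mm farther back than shut.
Start: joints at [0.259, 0.385, 0.008, 0, -1.194, -0.259], TCP at [624.979, 0.025, 256.312] pointing down, gripper open.
Joint ranges: [-3.14, 3.14], [-1.21, 2.06], [-1.07, 1.41], [-3.16, 2.05], [-2.99, -0.16], [-3.1, 3.1]. Speed limits (rad/s): [2.79, 2.79, 3.14, 3.14, 3.14, 3.14].

## Interface

Orientations are given as a unit quaternion [x, y, z, w].
In Python, from bench import read_state, imaging, workorder, nets gives the robot as it stands.
- The arm moves only by the tool apply_moves, never from a script. Its argument "rows" is a list of rows, each an object with "hand": the opening, from -1 (shut) to 1 (fully open); "delta_pos": the shift along the tool's x, y, z in mm, a list of three; "yaw": the turn about the tool's z in rad. A call has 1 to 12 rows; each row is the pose to reach, as a shift and turn from the pose commanded when the call began, along the tool's axes at that moment; what a row does not reach only later rows make up. A row lasts 1/12 s, in which the tool goes at most 41.7 mm and 7.16 degrees, less where a joint would pass 70% of its speed; a pose out of reach is approached as far as the arm can. A call with a gripper value outside its range is refused whole. The fingers move at their own pace and stop on an object; the grip force is fixed at half the most. Time passes only in rows, so rows that repeat a pose let the fingers close. It gives the time, the measured TCP pose, the force, the opening and the grip force at its end, in the units of the state.
- read_state(): the state, without advancing time (a new reading comes with each control period).
- imaging.get_image(name): name is "scene" or "side" or "wrist"; returns a dict with "pixels" (480x640x3 uint8, red, green, blue), "fx", "fy", "cx", "cy" (pixels), "xyz" and "rotation" of the camera in the world. Camera axes: x right, y down, z forward; pixel columns grow to the right and rows downward; lengths in mm; the calibration is good to about 2 mm. A picture is of the moment at which its call begins. There is no depth.
- workorder.job_done(): hands the job in; it is judged then, once.
Trained networks look in the newest picture that a camera, given by its name, has taken for a name from the list of things; names that differ only in an ending like _2 or _b are one class to them, and where a whole thing is asked for, a point or a joint stands for the part that bears it (a point fixed in the world has none). Each returns a list of dicts, best first, with "score" (0 to 1); they miss things now and then, are a little off and sometimes report something else, mostly with a low value. They report only what shows in the picture. A call takes as long as a camera call. They do not tell look-alikes from the thing itself.
- nets.find_in(camera, query): "location" ([row, column] in pixels, amid what is visible of it).
- nets.pinpoint(camera, query): "location" ([row, column] in pixels: a listed point, or the origin of a listed thing).
The state is a dict: "clock": time; "joints": joint angles; "joint_vel": joint speeds; "joint_efforts": joint torques, N m; "position": TCP position; "ee_rot": TCP orientation; "contact_force": force on the tool from outside, world axes, zero at the start; "wrist_torque": the same for the moment, N m; "gripper_width": finger opening in mm; "grasp_force": force on a finger pad.
Only numpy, scipy, OpenCV 4.12 (cv2) and the standard library are available. Lean on these libraries where they do the work, as an engineer would, in place of code of your own. Each camera call takes 0.05 s, during which the arm holds its last target. There are 200 camera calls.

## Working session

There is one attempt and no reset: what is moved stays moved. The work goes in short steps, Python scripts to look and compute and a tool call to move; the robot and the scene stay as the last step left them, time stands still between calls to the robot, and variables do not carry over. Pictures are saved under pics/ and viewed, at most 14 in all, crops included, and the job is handed in when it is done.

Besides the shell and the picture viewer there is one more tool, called by a JSON object that holds its "fn" and its "kwargs". apply_moves: Moves the arm, as the interface text tells. Its arguments: {"type":"object","properties":{"rows":{"type":"array"}},"required":["rows"]}

```bash
mkdir -p pics
python3 - <<'E'
from bench import read_state, imaging, workorder, nets
import cv2
print(read_state())
for n in ("scene","side","wrist"):
    im=imaging.get_image(n); cv2.imwrite(f"pics/{n}0.png",im["pixels"][:,:,::-1])
    print(n,{k:v for k,v in im.items() if k!="pixels"})
    for q in ("meter","cutter","tin","driver_handle","meter_nest","cutter_nest","tin_nest","driver_nest","work_mat"):
        print(q,[(r["location"],round(r["score"],2)) for r in nets.pinpoint(n,q)][:3])
E
```

```text
{'clock': 0.0, 'joints': array([ 2.58583827e-01,  3.85555106e-01,  6.61872981e-03, -5.16025598e-04,
       -1.19399640e+00, -2.58605671e-01]), 'joint_vel': array([-0.0008044 , -0.00138927,  0.00073782, -0.00118368,  0.00144099,
        0.00174317]), 'joint_efforts': array([-9.55001960e-04, -3.92286408e+01,  1.88399577e+01,  4.18616563e+00,
       -4.72148502e-03,  8.27910434e-07]), 'position': array([6.24465620e+02, 1.45296505e-02, 2.55217096e+02]), 'ee_rot': array([-0.70703132,  0.70718139,  0.00074437, -0.00080282]), 'contact_force': array([ 0.14572005, -0.37243757, -0.42079064]), 'wrist_torque': array([-0.00559026, -0.0387549 , -0.00948327]), 'grasp_force': 0.0, 'gripper_width': 85.7306649516247}
scene {'fx': 435.7573479028679, 'fy': 435.7573479028679, 'cx': 322.4892547434641, 'cy': 245.42860617913956, 'xyz': array([-122.44210699, -349.46400558,  903.77067049]), 'rotation': array([ 0.84009293, -0.38459733,  0.16711402, -0.34409544])}
meter [([221.4, 296.1], 0.93)]
cutter [([257.0, 385.3], 0.78)]
tin [([257.5, 345.1], 0.51)]
driver_handle [([241.6, 317.5], 0.71)]
meter_nest [([258.
[... 602 characters left out ...]
meter_nest [([236.3, 309.0], 0.56)]
cutter_nest [([248.6, 298.2], 0.76), ([275.4, 283.1], 0.54)]
tin_nest [([267.6, 291.9], 0.89)]
driver_nest [([278.5, 280.3], 0.68)]
work_mat [([209.1, 359.2], 0.88)]
wrist {'fx': 397.04449667086317, 'fy': 397.04449667086317, 'cx': 319.4505566578725, 'cy': 242.0914480768702, 'xyz': array([625.36038388, -65.92693642, 374.2820101 ]), 'rotation': array([-5.43615191e-04,  9.91305458e-01,  1.31579560e-01, -1.17148881e-04])}
meter []
cutter [([257.1, 305.6], 0.62)]
tin [([347.6, 387.9], 0.94)]
driver_handle [([426.0, 405.2], 0.91)]
meter_nest [([255.1, 305.0], 0.77)]
cutter_nest [([346.5, 329.9], 0.71)]
tin_nest [([431.3, 352.7], 0.56)]
driver_nest []
work_mat []
```

View pics/scene0.png

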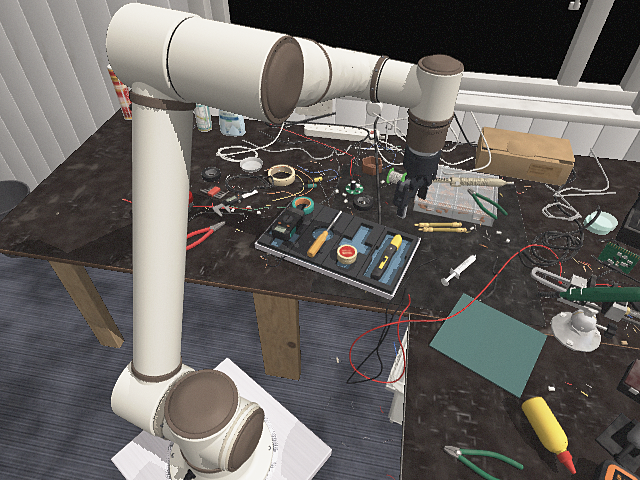

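View pics/wrist0.png

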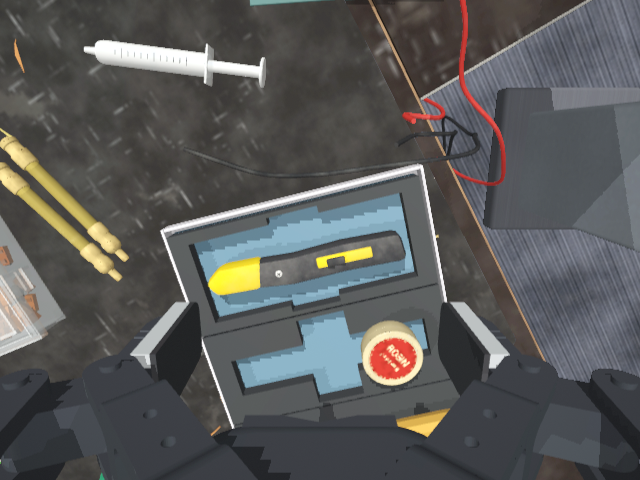

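View pics/side0.png

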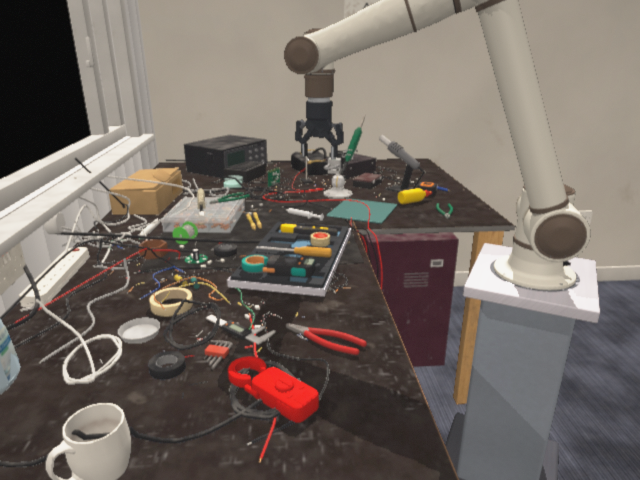

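The scene view shows the tray at about (340,250), with its nests left to right as driver (meter on it), tin (screwdriver), cutter (tin) and meter (cutter). The mat is at (487,343). In the side view a red look-alike meter lies at (275,390), away from the tray. The wrist view shows the cutter at (305,257) and the tin at (388,347).

Next I'll look at the tray from two wrist positions.

{"fn": "apply_moves", "kwargs": {"rows": [{"hand": 1,"delta_pos": [-40,0,-10],"yaw": 0},{"hand": 1,"delta_pos": [-80,0,-30],"yaw": 0},{"hand": 1,"delta_pos": [-120,0,-40],"yaw": 0},{"hand": 1,"delta_pos": [-120,0,-40],"yaw": 0},{"hand": 1,"delta_pos": [-120,0,-40],"yaw": 0}]}}

```text
clock: 1.92
position: [625.1, 122.5, 297.1]
ee_rot: [0.708, -0.706, 0.0, -0.001]
contact_force: [0.1, -0.8, -0.6]
gripper_width: 85.1
grasp_force: 0.0
```

```bash
cat > h.py <<'E'
import numpy as np, cv2, pickle
from scipy.spatial.transform import Rotation as Rn
from bench import read_state, imaging, workorder, nets
def shot(n,f):
    im=imaging.get_image(n); cv2.imwrite(f"pics/{f}.png",im["pixels"][:,:,::-1]); pickle.dump(im,open(f"{f}.pkl","wb")); return im
def load(f): return pickle.load(open(f"{f}.pkl","rb"))
def ray(im,rc):
    r,c=rc; d=np.array([(c-im["cx"])/im["fx"],(r-im["cy"])/im["fy"],1]); d=Rn.from_quat(im["rotation"]).apply(d); return im["xyz"],d/np.linalg.norm(d)
def proj(im,p):
    q=Rn.from_quat(im["rotation"]).inv().apply(np.asarray(p,float)-im["xyz"]); q=np.atleast_2d(q)
    return np.c_[im["fy"]*q[:,1]/q[:,2]+im["cy"],im["fx"]*q[:,0]/q[:,2]+im["cx"]]
def tri(obs):
    A=np.zeros((3,3));b=np.zeros(3)
    for im,rc in obs:
        o,d=ray(im,rc);M=np.eye(3)-np.outer(d,d);A+=M;b+=M@o
    p=np.linalg.solve(A,b); return p,max(np.linalg.norm(proj(im,p)[0]-rc) for im,rc in obs)
def onz(im,rc,z):
    o,d=ray(im,rc); return o+d*(z-o[2])/d[2]
QS=("meter","cutter","tin","driver_handle","meter_nest","cutter_nest","tin_nest","driver_nest","work_mat")
E
python3 - <<'E'
from h import *
im=shot("wrist","w1");print(read_state()["position"],read_state()["clock"])
d={q:[(r["location"],round(r["score"],2)) for r in nets.pinpoint("wrist",q)][:2] for q in QS}
print(d); pickle.dump(d,open("w1n.pkl","wb"))
E
```

```text
[624.78689847 121.02057896 296.27991692] 1.9667
{'meter': [([399.7, 368.3], 0.66)], 'cutter': [([125.0, 307.1], 0.67)], 'tin': [([208.5, 386.4], 0.92)], 'driver_handle': [([300.1, 400.8], 0.89)], 'meter_nest': [([124.9, 304.5], 0.88)], 'cutter_nest': [([218.6, 331.9], 0.72)], 'tin_nest': [([311.0, 352.3], 0.69)], 'driver_nest': [([384.7, 371.4], 0.59)], 'work_mat': []}
```

{"fn": "apply_moves", "kwargs": {"rows": [{"hand": 1,"delta_pos": [-40,0,0],"yaw": 0},{"hand": 1,"delta_pos": [-80,0,0],"yaw": 0},{"hand": 1,"delta_pos": [-100,0,0],"yaw": 0},{"hand": 1,"delta_pos": [-100,0,0],"yaw": 0},{"hand": 1,"delta_pos": [-100,0,0],"yaw": 0}]}}

```text
clock: 2.83
position: [624.8, 220.9, 295.8]
ee_rot: [0.708, -0.707, -0.0, 0.0]
contact_force: [0.4, 0.6, -0.4]
gripper_width: 85.3
grasp_force: 0.0
```

Run:
```python
from h import *
im=shot("wrist","w2");print(read_state()["position"],read_state()["clock"])
d={q:[(r["location"],round(r["score"],2)) for r in nets.pinpoint("wrist",q)][:2] for q in QS}
print(d); pickle.dump(d,open("w2n.pkl","wb"))
a=load("w1");b=im;e=pickle.load(open("w1n.pkl","rb"))
for q in QS:
    if d[q] and e[q]: print(q,*tri([(a,e[q][0][0]),(b,d[q][0][0])]))
s=load("w1")["pixels"];cv2.imwrite("pics/w12.png",cv2.resize(np.hstack([s,im["pixels"]])[:,:,::-1],(800,300)))
```

```text
[624.89072151 219.92516253 296.0496834 ] 2.8833
{'meter': [], 'cutter': [([10.2, 304.6], 0.87)], 'tin': [([103.1, 390.1], 0.7)], 'driver_handle': [([203.8, 403.7], 0.55)], 'meter_nest': [], 'cutter_nest': [([120.3, 329.8], 0.9), ([222.5, 355.6], 0.65)], 'tin_nest': [([221.6, 356.1], 0.68)], 'driver_nest': [([307.3, 372.2], 0.7)], 'work_mat': []}
cutter [638.30224911  47.80223766  18.94872324] 0.30148582432074394
tin [560.1091527  126.53928644  28.86149679] 0.22524763625660835
driver_handle [544.44434199 217.32510154  43.52641678] 1.2077621001885845
cutter_nest [613.90892659 141.09032322   9.11610119] 1.1198996211332743
tin_nest [589.14823923 238.61681648  24.37470207] 1.032861021861303
driver_nest [565.59780928 337.12101114  12.45850808] 1.0627861778224295
```

View pics/w1.png

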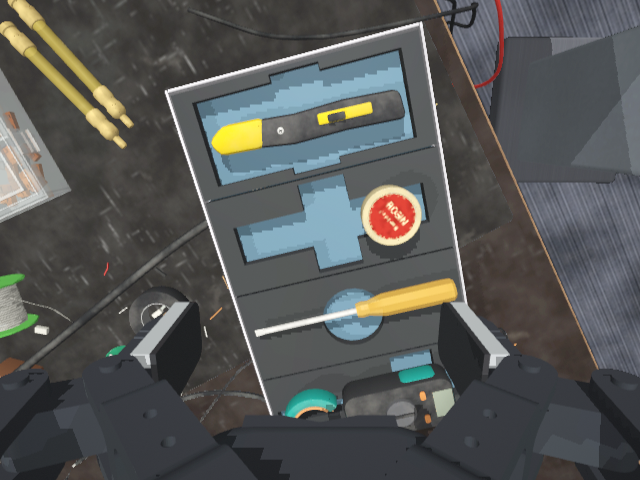

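View pics/w2.png

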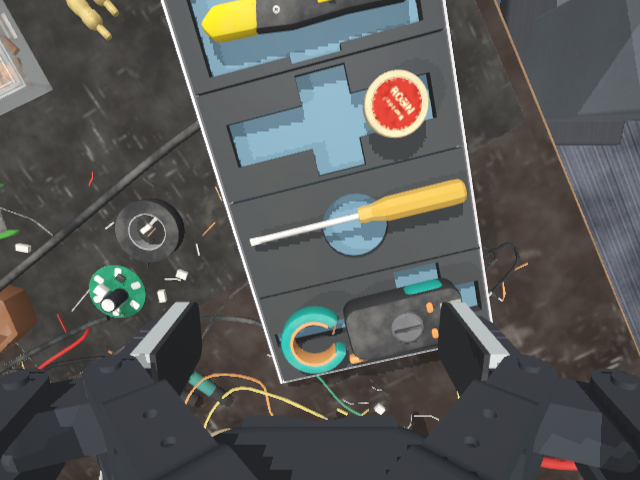

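Both pictures show the tray rows: cutter at (305,122) in w1; tin at (391,215); screwdriver with handle at (407,300) and blade toward image left; black meter with a teal jaw at (313,340) in w2. The driver nest's wide notch shows at (418,275) in w2, so its −x end is at image right, which is world −x.

The meter candidates are the black one on the driver nest and the red one outside the tray (side view, 275,390). The black one is meant, by its colour and its place on driver_nest.

Next I'll fit the nest poses from the blue pocket floors.

```bash
cat > fit.py <<'E'
from h import *
from scipy.optimize import minimize
def rect(x0,x1,h): return np.array([[x0,-h],[x1,-h],[x1,h],[x0,h]],float)
n=[rect(-23,23,46)]
P={"meter":([rect(-97,97,39.5)]+n,10),"cutter":([rect(-95,95,20)]+n,11),
   "tin":([np.array([[32.5*np.cos(a),32.5*np.sin(a)] for a in np.linspace(0,6.28,60)])],14)}
def mask(im,polys,z,x,y,t):
    m=np.zeros((480,640),np.uint8);R=np.array([[np.cos(t),-np.sin(t)],[np.sin(t),np.cos(t)]])
    for p in polys:
        w=np.c_[p@R.T+[x,y],np.full(len(p),z)];uv=proj(im,w)[:,::-1]
        cv2.fillPoly(m,[np.round(uv*16).astype(np.int32)],255,cv2.LINE_AA,4)
    return m/255.
def blue(im):
    h=cv2.cvtColor(im["pixels"],cv2.COLOR_RGB2HSV)
    return ((h[...,0]>90)&(h[...,0]<115)&(h[...,1]>60)&(h[...,2]>70)).astype(float)
def fit(ims,kind,ign,p0,dz=0):
    polys,fl=P[kind];B=[cv2.GaussianBlur(blue(i),(0,0),1) for i in ims]
    def cost(p):
        c=0
        for im,b,g in zip(ims,B,ign):
            m=mask(im,polys,32+dz,*p)*mask(im,polys,8+fl+dz,*p)
            roi=mask(im,[rect(-112,112,49)],32,*p0)*(1-g)
            c+=(np.abs(cv2.GaussianBlur(m,(0,0),1)-b)*roi).sum()
        return c
    r=minimize(cost,p0,method="Nelder-Mead",options=dict(initial_simplex=np.array(p0)+np.array([[0,0,0],[5,0,0],[0,5,0],[0,0,.06]]),xatol=.02,fatol=.5))
    return r.x,r.fun
def ig(*polys):
    m=np.zeros((480,640),np.uint8)
    for p in polys: cv2.fillPoly(m,[np.array(p,np.int32)],1)
    return m.astype(float)
E
python3 - <<'E'
from fit import *
w1,w2=load("w1"),load("w2")
ct=ig([(195,150),(205,118),(400,82),(415,115),(395,130),(215,165)])
tin1=ig([(350,180),(425,170),(432,250),(360,262)]);tin2=ig([(355,65),(425,60),(440,150),(370,165)])
d1=ig([(245,325),(460,270),(465,305),(250,345)]);d2=ig([(240,230),(470,170),(475,210),(245,255)])
hi=ig([(0,395),(640,395),(640,480),(0,480)])
for k,ims,g,p in (("meter",[w1],[ct],(638,43,.25)),("cutter",[w1,w2],[tin1,tin2],(614,141,.25)),("tin",[w1,w2],[d1,d2],(589,238,.25))):
    for i in range(len(ims)): 
        x,f=fit([ims[i]],k,[g[i]],p); print(k,i,x.round(3),round(f))
    x,f=fit(ims,k,g,p);print(k,x.round(3),round(f))
    for dz in (-6,6): print("   dz",dz,fit(ims,k,g,p,dz)[0].round(2),round(fit(ims,k,g,p,dz)[1]))
# tools by pixels
for nme,z,a,b in (("cutter tip",30,(145,211),None),("cutter end",30,(101,405),None)): print(nme,onz(w1,a,z))
print("drv tip/end",onz(w1,(333,258),43.5),onz(w1,(289,457),43.5),onz(w2,(242,252),43.5),onz(w2,(191,466),43.5))
for im in (w1,w2):
    hs=cv2.cvtColor(im["pixels"],cv2.COLOR_RGB2HSV)
    am=((hs[...,0]>12)&(hs[...,0]<25)&(hs[...,1]>150)&(hs[...,2]>120)).astype(np.uint8); am[:150 if im is w2 else 260]=0;am[:, :350]=0
    nn,l,s,c=cv2.connectedComponentsWithStats(am);i=1+np.argmax(s[1:,4]);ys,xs=np.nonzero(l==i)
    r=cv2.minAreaRect(np.c_[xs,ys].astype(np.float32));print("handle",r,onz(im,r[0][::-1],43.5))
    bx=cv2.boxPoints(r);print([onz(im,q[::-1],43.5).round(1)[:2] for q in bx])
a,e=load("w1"),pickle.load(open("w1n.pkl","rb"))
S=load("scene0") if False else None
E
```

```text
meter 0 [6.39386e+02 4.32200e+01 2.44000e-01] 146
meter [6.39386e+02 4.32200e+01 2.44000e-01] 146
   dz -6 [6.3959e+02 4.3120e+01 2.4000e-01] 283
   dz 6 [6.4012e+02 4.3920e+01 2.4000e-01] 495
cutter 0 [6.14189e+02 1.42849e+02 2.43000e-01] 127
cutter 1 [6.14475e+02 1.42286e+02 2.44000e-01] 112
cutter [6.14401e+02 1.42502e+02 2.42000e-01] 273
   dz -6 [6.1465e+02 1.4327e+02 2.5000e-01] 564
   dz 6 [6.1423e+02 1.4209e+02 2.4000e-01] 655
tin 0 [5.8988e+02 2.4192e+02 2.2600e-01] 50
tin 1 [5.90045e+02 2.41844e+02 2.82000e-01] 161
tin [5.89711e+02 2.41750e+02 2.86000e-01] 219
   dz -6 [5.8915e+02 2.4352e+02 2.8000e-01] 241
   dz 6 [5.9049e+02 2.3969e+02 2.3000e-01] 328
cutter tip [728.33107849  66.54780522  30.        ]
cutter end [547.92781752  26.53334568  30.        ]
drv tip/end [688.74042389 254.88395695  43.5       ] [487.76612127 205.12937539  43.5       ] [689.94705947 254.93422278  43.5       ] [488.08875772 205.09837072  43.5       ]
handle ((412.17193603515625, 297.75640869140625), (23.0042667388916, 88.91437530517578), 77.19573211669922) [531.99617809 214.80480664  43.5       ]
[array([578.3, 213.6]), array([493. , 192.1]), array([485.6, 216. ]), array([572.2, 238.2])]
handle ((418.4706115722656, 200.8823699951172), (23.768491744995117, 96.5291748046875), 75.96376037597656) [531.85302059 214.5111284   43.5       ]
[array([578.6, 214.8]), array([492.6, 192.7]), array([485.1, 214.2]), array([572.3, 237. ])]
```

```bash
cat >> h.py <<'E'
def go(x,y,z,closeang=None,st=None):
    "tool-frame delta to a world TCP position; closeang = world angle of the closing line (mod pi)"
    st=st or read_state();R=Rn.from_quat(st["ee_rot"]);d=R.inv().apply(np.array([x,y,z])-st["position"])
    yw=0
    if closeang is not None:
        v=R.as_matrix()[:,1];a=np.arctan2(v[1],v[0]);yw=-(closeang-a);yw=(yw+np.pi/2)%np.pi-np.pi/2
    return d.round(1),round(yw,3)
E
python3 - <<'E'
from h import *
from bench import nets
w1,w2=load("w1"),load("w2")
print("tin lid",onz(w1,(215,391),56),onz(w2,(103.3,396.5),56),tri([(w1,(215,391)),(w2,(103.3,396.5))]))
e=pickle.load(open("w1n.pkl","rb"));print(onz(w1,e["tin"][0][0],32),onz(w2,(103.1,390.1),32))
s=imaging.get_image("scene");d=imaging.get_image("side")
print("mat",tri([(s,(341.2,483.4)),(d,(209.1,359.2))]),onz(s,(341.2,487),5),[onz(s,p,5).round() for p in ((295,463),(335,546),(393,524),(345,430))])
print(go(560,127,61),go(560,127,150), read_state()["joints"])
E
```

```text
tin lid [559.99357012 127.65023862  56.        ] [559.4346201  128.69503317  56.        ] (array([559.0154001 , 128.41707408,  52.1917954 ]), np.float64(0.3279087594728968))
[560.43624828 125.9749982   32.        ] [560.84622224 126.77463128  32.        ]
mat (array([ 591.39581489, -279.1089983 ,    1.87528886]), np.float64(3.416298590713175)) [ 584.20169499 -287.0253591     5.        ] [array([ 675., -176.,    5.]), array([ 696., -389.,    5.]), array([ 514., -408.,    5.]), array([ 485., -188.,    5.])]
(array([ 92.8,  65. , 235.4]), 0) (array([ 92.8,  65. , 146.4]), 0) [ 5.81720736e-01  4.28148848e-01  1.75518868e-01 -1.54222472e-05
 -1.31809070e+00 -5.82073038e-01]
```

{"fn": "apply_moves", "kwargs": {"rows": [{"hand": 1,"delta_pos": [92.5,65,140],"yaw": 0},{"hand": 1,"delta_pos": [92.5,65,140],"yaw": 0},{"hand": 1,"delta_pos": [92.5,65,140],"yaw": 0},{"hand": 1,"delta_pos": [92.5,65,140],"yaw": 0},{"hand": 1,"delta_pos": [92.5,65,140],"yaw": 0},{"hand": 1,"delta_pos": [92.5,65,180],"yaw": 0},{"hand": 1,"delta_pos": [92.5,65,210],"yaw": 0},{"hand": 1,"delta_pos": [92.5,65,234],"yaw": 0},{"hand": 1,"delta_pos": [92.5,65,234],"yaw": 0},{"hand": 1,"delta_pos": [92.5,65,234],"yaw": 0}]}}

```text
clock: 4.27
position: [559.7, 127.3, 61.7]
ee_rot: [0.707, -0.707, -0.0, 0.001]
contact_force: [-0.7, 0.6, 1.3]
gripper_width: 85.2
grasp_force: 0.0
```

{"fn": "apply_moves", "kwargs": {"rows": [{"hand": -1,"delta_pos": [0,0,0],"yaw": 0},{"hand": -1,"delta_pos": [0,0,0],"yaw": 0},{"hand": -1,"delta_pos": [0,0,0],"yaw": 0},{"hand": -1,"delta_pos": [0,0,0],"yaw": 0},{"hand": -1,"delta_pos": [0,0,0],"yaw": 0},{"hand": -1,"delta_pos": [0,0,0],"yaw": 0},{"hand": -1,"delta_pos": [0,0,-20],"yaw": 0},{"hand": -1,"delta_pos": [0,0,-50],"yaw": 0},{"hand": -1,"delta_pos": [0,0,-80],"yaw": 0},{"hand": -1,"delta_pos": [0,0,-80],"yaw": 0}]}}

```text
clock: 5.1
position: [563.8, 129.0, 149.9]
ee_rot: [0.708, -0.706, 0.003, -0.007]
contact_force: [0.8, 0.3, -0.1]
gripper_width: 51.6
grasp_force: 63.1
```

Run:
```python
from h import *
im=shot("wrist","w3");s=read_state();print(s["position"],s["gripper_width"],s["grasp_force"],go(580,-235,150))
cv2.imwrite("pics/w3c.png",cv2.resize(im["pixels"][240:,160:480,::-1],(640,480)))
```

```text
[562.27900269 128.62792032 147.1720965 ] 51.74333843998013 63.097866754978895 (array([363.6, -17.5,  -4.2]), 0)
```

View pics/w3c.png

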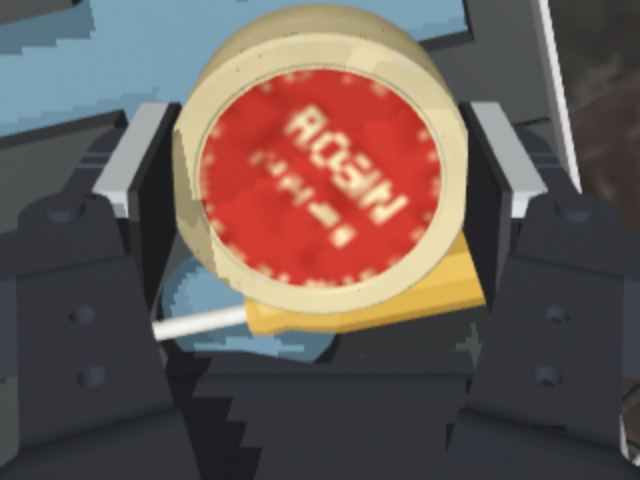

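{"fn": "apply_moves", "kwargs": {"rows": [{"hand": -1,"delta_pos": [362.5,-20,0],"yaw": 0},{"hand": -1,"delta_pos": [362.5,-20,0],"yaw": 0},{"hand": -1,"delta_pos": [362.5,-20,0],"yaw": 0},{"hand": -1,"delta_pos": [362.5,-20,0],"yaw": 0},{"hand": -1,"delta_pos": [362.5,-20,0],"yaw": 0},{"hand": -1,"delta_pos": [362.5,-20,0],"yaw": 0},{"hand": -1,"delta_pos": [362.5,-20,0],"yaw": 0},{"hand": -1,"delta_pos": [362.5,-20,0],"yaw": 0},{"hand": -1,"delta_pos": [362.5,-20,0],"yaw": 0},{"hand": -1,"delta_pos": [362.5,-20,40],"yaw": 0},{"hand": -1,"delta_pos": [362.5,-20,75],"yaw": 0},{"hand": -1,"delta_pos": [362.5,-20,90],"yaw": 0}]}}

```text
clock: 6.15
position: [576.3, -235.2, 47.4]
ee_rot: [-0.706, 0.708, 0.004, -0.002]
contact_force: [-0.1, 0.4, -2.1]
gripper_width: 51.6
grasp_force: 63.0
```

{"fn": "apply_moves", "kwargs": {"rows": [{"hand": -1,"delta_pos": [0,0,10],"yaw": 0},{"hand": -1,"delta_pos": [0,0,15],"yaw": 0},{"hand": -1,"delta_pos": [0,0,15],"yaw": 0},{"hand": -1,"delta_pos": [0,0,15],"yaw": 0},{"hand": -1,"delta_pos": [0,0,15],"yaw": 0}]}}

```text
clock: 6.57
position: [580.8, -234.9, 38.2]
ee_rot: [0.707, -0.707, 0.001, -0.001]
contact_force: [-1.5, -0.3, -0.9]
gripper_width: 51.9
grasp_force: 63.9
```

{"fn": "apply_moves", "kwargs": {"rows": [{"hand": -1,"delta_pos": [0,0,1.5],"yaw": 0},{"hand": 1,"delta_pos": [0,0,1.5],"yaw": 0},{"hand": 1,"delta_pos": [0,0,1.5],"yaw": 0},{"hand": 1,"delta_pos": [0,0,1.5],"yaw": 0},{"hand": 1,"delta_pos": [0,0,1.5],"yaw": 0},{"hand": 1,"delta_pos": [0,0,0],"yaw": 0},{"hand": 1,"delta_pos": [0,0,-40],"yaw": 0},{"hand": 1,"delta_pos": [0,0,-80],"yaw": 0},{"hand": 1,"delta_pos": [0,0,-120],"yaw": 0},{"hand": 1,"delta_pos": [0,0,-120],"yaw": 0}]}}

```text
clock: 7.4
position: [584.8, -236.5, 167.0]
ee_rot: [0.708, -0.706, 0.008, -0.004]
contact_force: [0.8, 0.7, 1.2]
gripper_width: 85.9
grasp_force: 0.0
```

Run:
```python
from h import *
s=read_state();print(s["clock"],s["position"],s["gripper_width"],s["joints"])
im=shot("wrist","w4")
print(nets.pinpoint("wrist","tin")[:2],[onz(im,r["location"],5) for r in nets.pinpoint("wrist","tin")[:1]])
print(go(638,47,150,1.789))
```

```text
7.4 [ 584.78905044 -236.50628849  167.00106365] 85.88332467582207 [-0.12675918  0.4586437  -0.11238601  0.00388297 -0.98259962  0.12671709]
[{'location': [231.8, 327.8], 'score': 0.89}] [array([ 581.73590619, -235.45835534,    5.        ])]
(array([-281.8,  -58.1,    7.9]), np.float64(1.352))
```

{"fn": "apply_moves", "kwargs": {"rows": [{"hand": 0.25,"delta_pos": [-282,-58,7],"yaw": 1.353},{"hand": 0.25,"delta_pos": [-282,-58,7],"yaw": 1.353},{"hand": 0.25,"delta_pos": [-282,-58,7],"yaw": 1.353},{"hand": 0.25,"delta_pos": [-282,-58,7],"yaw": 1.353},{"hand": 0.25,"delta_pos": [-282,-58,7],"yaw": 1.353},{"hand": 0.25,"delta_pos": [-282,-58,7],"yaw": 1.353},{"hand": 0.25,"delta_pos": [-282,-58,7],"yaw": 1.353},{"hand": 0.25,"delta_pos": [-282,-58,7],"yaw": 1.353},{"hand": 0.25,"delta_pos": [-282,-58,7],"yaw": 1.353},{"hand": 0.25,"delta_pos": [-282,-58,7],"yaw": 1.353},{"hand": 0.25,"delta_pos": [-282,-58,7],"yaw": 1.353},{"hand": 0.25,"delta_pos": [-282,-58,7],"yaw": 1.353}]}}

```text
clock: 8.55
position: [636.9, 47.1, 147.9]
ee_rot: [-0.108, 0.994, -0.0, -0.002]
contact_force: [0.6, -0.2, -0.4]
gripper_width: 53.4
grasp_force: 0.0
```

Run:
```python
from h import *
im=shot("wrist","w5");s=read_state();print(s["clock"],s["position"],s["gripper_width"],go(638,47,47,1.789))
for q in ("cutter","meter_nest","cutter_nest"):
  print(q,[(onz(im,r["location"],18).round(1),r["score"]) for r in nets.pinpoint("wrist",q)[:1]])
```

```text
8.6 [637.06529485  46.89245426 148.26527199] 53.286141609145496 (array([-1.300e+00, -1.000e-01,  1.013e+02]), np.float64(0.001))
cutter [(array([637.2,  46.3,  18. ]), 0.68)]
meter_nest [(array([590.6, 233.5,  18. ]), 0.74)]
cutter_nest [(array([613.1, 138.2,  18. ]), 0.65)]
```

View pics/w5.png

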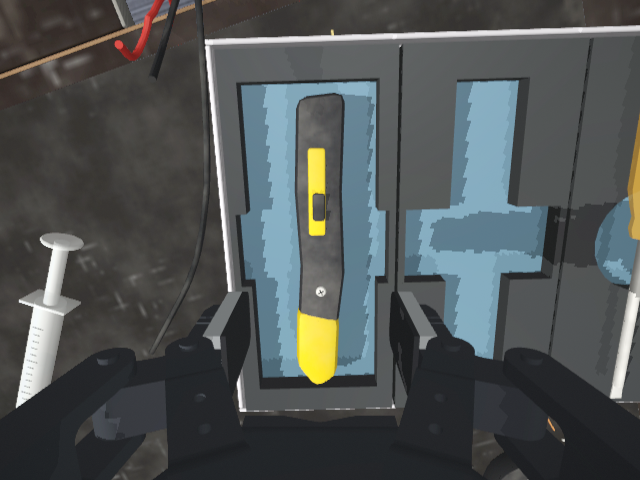

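The cutter lies upright at (320,235), centred between the fingers, with the notch clear. I'll descend and grip.

{"fn": "apply_moves", "kwargs": {"rows": [{"hand": 0.25,"delta_pos": [0,0,40],"yaw": 0},{"hand": 0.25,"delta_pos": [0,0,75],"yaw": 0},{"hand": 0.25,"delta_pos": [0,0,95],"yaw": 0},{"hand": 0.25,"delta_pos": [0,0,103],"yaw": 0},{"hand": 0.25,"delta_pos": [0,0,103],"yaw": 0},{"hand": 0.25,"delta_pos": [0,0,103],"yaw": 0},{"hand": -1,"delta_pos": [0,0,103],"yaw": 0},{"hand": -1,"delta_pos": [0,0,103],"yaw": 0},{"hand": -1,"delta_pos": [0,0,103],"yaw": 0},{"hand": -1,"delta_pos": [0,0,103],"yaw": 0},{"hand": -1,"delta_pos": [0,0,103],"yaw": 0}]}}

```text
clock: 9.67
position: [639.3, 47.4, 49.7]
ee_rot: [-0.109, 0.994, 0.0, 0.002]
contact_force: [-0.6, -0.2, 6.2]
gripper_width: 27.3
grasp_force: 60.8
```

{"fn": "apply_moves", "kwargs": {"rows": [{"hand": -1,"delta_pos": [0,0,-20],"yaw": 0},{"hand": -1,"delta_pos": [0,0,-45],"yaw": 0},{"hand": -1,"delta_pos": [0,0,-60],"yaw": 0},{"hand": -1,"delta_pos": [0,0,-60],"yaw": 0},{"hand": -1,"delta_pos": [0,0,-60],"yaw": 0},{"hand": -1,"delta_pos": [0,0,-60],"yaw": 0}]}}

```text
clock: 10.17
position: [637.0, 46.9, 106.3]
ee_rot: [-0.108, 0.994, 0.0, -0.001]
contact_force: [0.6, -0.2, -2.0]
gripper_width: 27.2
grasp_force: 60.0
```

Run:
```python
from h import *
im=shot("wrist","w6");s=read_state();print(s["clock"],s["position"],s["gripper_width"],go(614.4,142.5,120,.243+np.pi/2))
print(nets.pinpoint("wrist","cutter")[:1],[onz(im,r["location"],78) for r in nets.pinpoint("wrist","cutter")[:1]])
```

```text
10.2167 [636.91553139  46.81429485 105.90841136] 27.287478483054517 (array([  1.4,  98.3, -14.1]), np.float64(-0.026))
[{'location': [299.5, 317.9], 'score': 0.81}] [array([634.76468906,  45.70823005,  78.        ])]
```

View pics/w6.png

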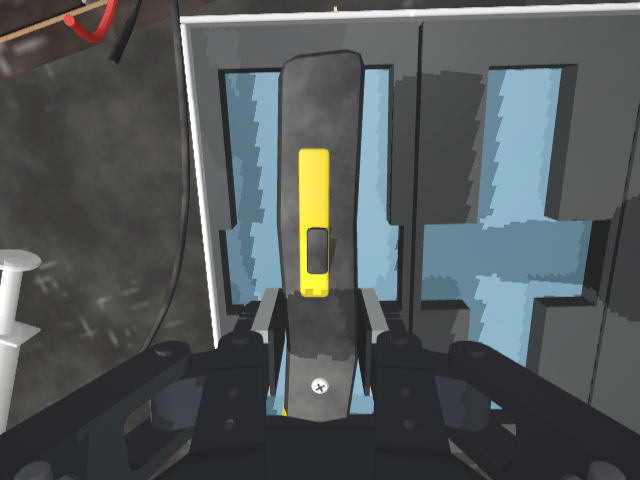

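The cutter is held with its base about 31 mm below the TCP, and it is level. I'll carry it to the cutter nest.

{"fn": "apply_moves", "kwargs": {"rows": [{"hand": -1,"delta_pos": [2.5,98.3,0],"yaw": -0.026},{"hand": -1,"delta_pos": [2.5,98.3,0],"yaw": -0.026},{"hand": -1,"delta_pos": [2.5,98.3,0],"yaw": -0.026},{"hand": -1,"delta_pos": [2.5,98.3,0],"yaw": -0.026},{"hand": -1,"delta_pos": [2.5,98.3,0],"yaw": -0.026},{"hand": -1,"delta_pos": [2.5,98.3,15],"yaw": -0.026},{"hand": -1,"delta_pos": [2.5,98.3,30],"yaw": -0.026},{"hand": -1,"delta_pos": [2.5,98.3,30],"yaw": -0.026},{"hand": -1,"delta_pos": [2.5,98.3,30],"yaw": -0.026}]}}

```text
clock: 11.07
position: [613.9, 141.0, 76.2]
ee_rot: [-0.121, 0.993, -0.001, -0.001]
contact_force: [0.2, 0.0, -0.1]
gripper_width: 26.7
grasp_force: 60.0
```

Run:
```python
from fit import *
im=shot("wrist","w7");s=read_state();print(s["clock"],s["position"],s["contact_force"],go(614.4,142.5,52,.243+np.pi/2))
print([onz(im,r["location"],45) for r in nets.pinpoint("wrist","cutter")[:1]],[onz(im,r["location"],8) for r in nets.pinpoint("wrist","cutter_nest")[:1]])
```

```text
11.1167 [614.61938837 141.43903684  77.23489509] [ 0.70128018  0.24941716 -1.20841931] (array([-0.1,  1.1, 25.2]), np.float64(-0.0))
[array([582.94898133, 218.85292749,  45.        ])] [array([590.42759542, 242.82668052,   8.        ])]
```

View pics/w7.png

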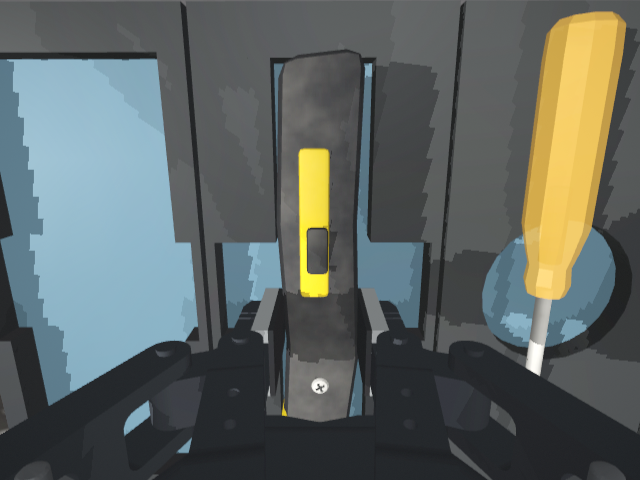

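Run:
```python
from h import *
im=load("w7");t=.243;R=np.array([[np.cos(t),np.sin(t)],[-np.sin(t),np.cos(t)]])
for nme,rc,z in (("cut end",(52,322),66),("cut L",(100,281),66),("cut R",(100,362),66),("pk top",(58,300),32),("pkL",(64,274),32),("pkR",(64,375),32),("notchL",(243,215),32),("notchR",(240,424),32)):
    print(nme,(R@(onz(im,rc,z)[:2]-[614.4,142.5])).round(1))
```

```text
cut end [-90.1  -0.7]
cut L [-76.7 -13.2]
cut R [-76.7  11.5]
pk top [-94.5  -8.8]
pkL [-92.4 -18.7]
pkR [-92.4  19.5]
notchL [-22.3 -45.7]
notchR [-23.6  42.7]
```

{"fn": "apply_moves", "kwargs": {"rows": [{"hand": -1,"delta_pos": [0,0,12],"yaw": 0},{"hand": -1,"delta_pos": [0,0,20],"yaw": 0},{"hand": -1,"delta_pos": [0,0,25],"yaw": 0},{"hand": -1,"delta_pos": [0,0,25],"yaw": 0},{"hand": -1,"delta_pos": [0,0,25],"yaw": 0},{"hand": 0.25,"delta_pos": [0,0,25],"yaw": 0},{"hand": 0.25,"delta_pos": [0,0,25],"yaw": 0},{"hand": 0.25,"delta_pos": [0,0,25],"yaw": 0},{"hand": 0.25,"delta_pos": [0,0,25],"yaw": 0}]}}

```text
clock: 11.97
position: [614.5, 142.5, 52.6]
ee_rot: [-0.122, 0.993, 0.0, 0.0]
contact_force: [0.7, 0.3, 0.6]
gripper_width: 53.8
grasp_force: 0.0
```

{"fn": "apply_moves", "kwargs": {"rows": [{"hand": 0.25,"delta_pos": [0,0,-40],"yaw": 0},{"hand": 0.25,"delta_pos": [0,0,-80],"yaw": 0},{"hand": 1,"delta_pos": [0,20,-120],"yaw": 0},{"hand": 1,"delta_pos": [0,180,-180],"yaw": 0},{"hand": 1,"delta_pos": [0,180,-180],"yaw": 0},{"hand": 1,"delta_pos": [0,180,-180],"yaw": 0},{"hand": 1,"delta_pos": [0,180,-180],"yaw": 0},{"hand": 1,"delta_pos": [0,180,-180],"yaw": 0},{"hand": 1,"delta_pos": [0,180,-180],"yaw": 0},{"hand": 1,"delta_pos": [0,180,-180],"yaw": 0}]}}

```text
clock: 12.8
position: [570.4, 317.1, 231.9]
ee_rot: [-0.122, 0.993, -0.0, -0.0]
contact_force: [-0.7, -0.1, 0.4]
gripper_width: 85.3
grasp_force: 0.0
```

Run:
```python
from fit import *
im=shot("wrist","w8");s=read_state();print(s["clock"],s["position"],s["joints"])
w2=load("w2")
for q,z in (("meter",32),("driver_handle",43.5),("cutter",19),("driver_nest",8)): print(q,[(onz(im,r["location"],z),r["score"]) for r in nets.pinpoint("wrist",q)[:1]])
```

```text
12.85 [570.51286906 316.10375908 231.46131236] [ 7.53360075e-01  4.48424180e-01  4.53727755e-02 -3.19416196e-04
 -1.16964175e+00 -2.08084306e+00]
meter [(array([574.65366347, 344.24482088,  32.        ]), 0.95)]
driver_handle []
cutter [(array([613.58669692, 141.22956463,  19.        ]), 0.81)]
driver_nest []
```

View pics/w8.png

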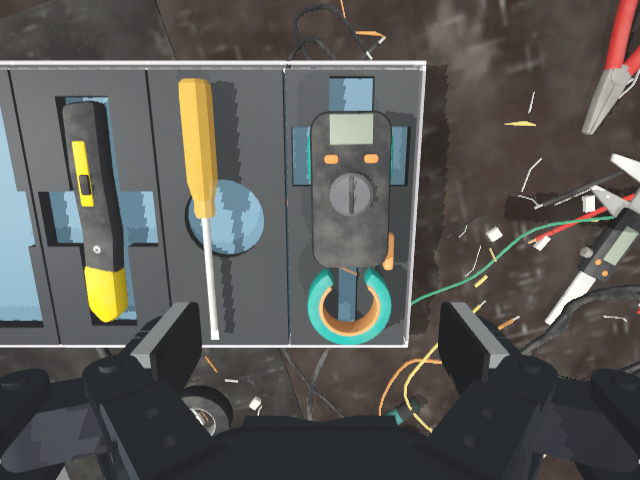

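Run:
```python
from h import *
im=load("w8");w1=load("w1");w2=load("w2");t=.243;R=np.array([[np.cos(t),np.sin(t)],[-np.sin(t),np.cos(t)]])
print("tri knob",tri([(im,(194,351.5)),(w2,(327,407))]))
print("tri jawtip",tri([(im,(306,350)),(w2,(340,313))]))
for nme,rc,z in (("rear",(111,351),60),("jaw",(345,350),55),("bL",(170,312),60),("bR",(170,390),60),("bL2",(250,313),60),("bR2",(240,389),60),("jawc",(306,350),60),("knob",(194,351.5),64)):
    p=onz(im,rc,z);print(nme,p.round(1),(R@(p[:2]-[565.1,341.1])).round(1))
r=nets.pinpoint("wrist","meter")[0]["location"];print(r,tri([(w1,(399.7,368.3)),(im,r)]))
```

```text
tri knob (array([540.58779789, 333.07570217,  66.64469922]), np.float64(0.2642661189596369))
tri jawtip (array([631.62410226, 357.77280818,  48.5031745 ]), np.float64(1.0094895819964693))
rear [485.8 318.4  60. ] [-82.4  -3. ]
jaw [663.3 366.3  55. ] [101.3   0.9]
bL [531.7 301.8  60. ] [-41.9 -30.1]
bR [518.  356.3  60. ] [-42.   26.1]
bL2 [589.8 316.8  60. ] [ 18.2 -29.5]
bR2 [568.3 370.6  60. ] [10.2 27.9]
jawc [627.5 356.2  60. ] [64.2 -0.3]
knob [541.  333.5  64. ] [-25.2  -1.6]
[231.1, 350.3] (array([572.21665695, 342.79045911,  34.1122445 ]), np.float64(2.7378492099732425))
```

The clear view (w8) has the meter's body at cols 312–390, rows 111–267, and its teal jaw centred at (350,306). The cutter is seated in its nest at (92,215). The meter is black and on the driver nest, so it is the right one. I'll grasp it at x = −25.

{"fn": "apply_moves", "kwargs": {"rows": [{"hand": 1,"delta_pos": [15.7,23.2,40],"yaw": -0.02},{"hand": 1,"delta_pos": [15.7,23.2,80],"yaw": -0.02},{"hand": 1,"delta_pos": [15.7,23.2,115],"yaw": -0.02},{"hand": 1,"delta_pos": [15.7,23.2,140],"yaw": -0.02},{"hand": 1,"delta_pos": [15.7,23.2,156],"yaw": -0.02},{"hand": 1,"delta_pos": [15.7,23.2,156],"yaw": -0.02},{"hand": 1,"delta_pos": [15.7,23.2,156],"yaw": -0.02},{"hand": -1,"delta_pos": [15.7,23.2,156],"yaw": -0.02},{"hand": -1,"delta_pos": [15.7,23.2,156],"yaw": -0.02},{"hand": -1,"delta_pos": [15.7,23.2,156],"yaw": -0.02},{"hand": -1,"delta_pos": [15.7,23.2,156],"yaw": -0.02},{"hand": -1,"delta_pos": [15.7,23.2,156],"yaw": -0.02}]}}

```text
clock: 14.1
position: [551.1, 336.5, 79.1]
ee_rot: [-0.132, 0.991, 0.001, 0.002]
contact_force: [-1.1, -0.3, 5.0]
gripper_width: 53.8
grasp_force: 63.0
```

{"fn": "apply_moves", "kwargs": {"rows": [{"hand": -1,"delta_pos": [0,0,-15],"yaw": 0},{"hand": -1,"delta_pos": [0,0,-40],"yaw": 0},{"hand": -1,"delta_pos": [0,0,-60],"yaw": 0},{"hand": -1,"delta_pos": [0,0,-60],"yaw": 0},{"hand": -1,"delta_pos": [0,0,-60],"yaw": 0},{"hand": -1,"delta_pos": [0,0,-60],"yaw": 0}]}}

```text
clock: 14.6
position: [549.0, 335.3, 135.1]
ee_rot: [-0.131, 0.991, -0.0, -0.001]
contact_force: [-0.6, -0.2, -2.4]
gripper_width: 53.9
grasp_force: 64.0
```

Run:
```python
from h import *
im=shot("wrist","w9");s=read_state();print(s["clock"],s["position"],s["gripper_width"],s["grasp_force"],s["contact_force"],s["wrist_torque"])
```

```text
14.65 [548.92778723 335.09710854 134.55109831] 53.77972765875907 64.0053541213274 [-0.04452636  0.4799653  -3.43471371] [-0.0433475   0.0053432  -0.02389067]
```

View pics/w9.png

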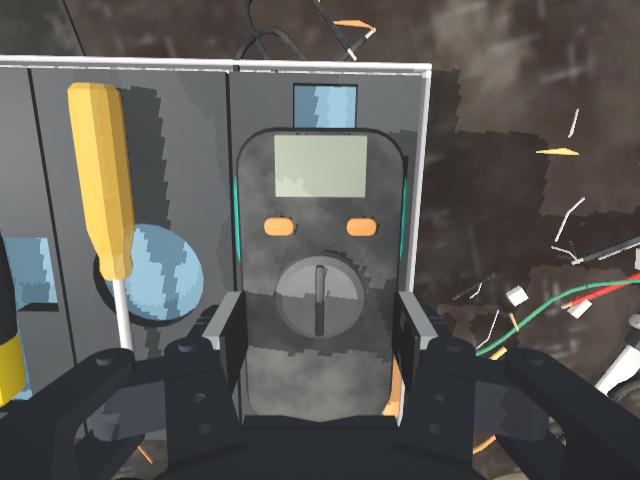

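{"fn": "apply_moves", "kwargs": {"rows": [{"hand": -1,"delta_pos": [15,-305.3,0],"yaw": 0.02},{"hand": -1,"delta_pos": [15,-305.3,0],"yaw": 0.02},{"hand": -1,"delta_pos": [15,-305.3,0],"yaw": 0.02},{"hand": -1,"delta_pos": [15,-305.3,0],"yaw": 0.02},{"hand": -1,"delta_pos": [15,-305.3,0],"yaw": 0.02},{"hand": -1,"delta_pos": [15,-305.3,0],"yaw": 0.02},{"hand": -1,"delta_pos": [15,-305.3,0],"yaw": 0.02},{"hand": -1,"delta_pos": [15,-305.3,0],"yaw": 0.02},{"hand": -1,"delta_pos": [15,-305.3,20],"yaw": 0.02},{"hand": -1,"delta_pos": [15,-305.3,35],"yaw": 0.02},{"hand": -1,"delta_pos": [15,-305.3,45],"yaw": 0.02},{"hand": -1,"delta_pos": [15,-305.3,45],"yaw": 0.02}]}}

```text
clock: 15.65
position: [612.8, 36.7, 87.5]
ee_rot: [-0.121, 0.993, -0.0, -0.004]
contact_force: [-0.2, -0.7, -3.3]
gripper_width: 53.7
grasp_force: 64.2
```

{"fn": "apply_moves", "kwargs": {"rows": [{"hand": -1,"delta_pos": [0,0,0],"yaw": 0},{"hand": -1,"delta_pos": [0,0,0],"yaw": 0},{"hand": -1,"delta_pos": [0,0,0],"yaw": 0}]}}

```text
clock: 15.9
position: [615.8, 37.8, 92.3]
ee_rot: [-0.122, 0.993, 0.0, 0.001]
contact_force: [0.8, -0.1, -2.5]
gripper_width: 53.6
grasp_force: 64.3
```

Run:
```python
from h import *
im=shot("wrist","w10");s=read_state();print(s["clock"],s["position"],s["contact_force"],go(615.1,37.2,61,.243+np.pi/2))
```

```text
15.95 [615.73636611  37.77499987  92.33725132] [ 0.24669575 -0.01456501 -1.90048064] (array([ 0.8, -0.4, 31.3]), np.float64(0.002))
```

View pics/w10.png

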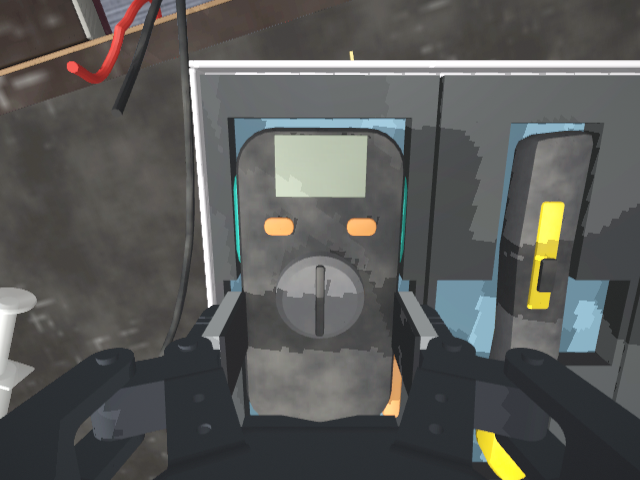

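The meter hangs over its own pocket: its rear edge is at row 128 and the pocket edge at row 118. The cutter is down in its nest at right.

Run:
```python
from h import *
im=load("w10");t=.243;R=np.array([[np.cos(t),np.sin(t)],[-np.sin(t),np.cos(t)]])
for nme,rc,z in (("rear",(128,322),75),("knob",(297,319.5),79),("bL",(230,240),75),("bR",(230,404),75),("pk top",(118,320),32),("pkL",(130,229),32),("pkR",(130,411),32)):
    print(nme,(R@(onz(im,rc,z)[:2]-[639.4,43.2])).round(1))
w8=load("w8");print("meter x of knob rel rear/jaw: -25.2-9.4")
```

```text
rear [-91.8   1. ]
knob [-34.    0.4]
bL [-57.5 -27.5]
bR [-57.6  29.9]
pk top [-96.6   0.4]
pkL [-91.5 -38.8]
pkR [-91.7  39.7]
meter x of knob rel rear/jaw: -25.2-9.4
```

{"fn": "apply_moves", "kwargs": {"rows": [{"hand": -1,"delta_pos": [0,0,10],"yaw": 0},{"hand": -1,"delta_pos": [0,0,20],"yaw": 0},{"hand": -1,"delta_pos": [0,0,26],"yaw": 0},{"hand": -1,"delta_pos": [0,0,28],"yaw": 0},{"hand": -1,"delta_pos": [0,0,28],"yaw": 0},{"hand": -1,"delta_pos": [0,0,28],"yaw": 0}]}}

```text
clock: 16.45
position: [614.4, 37.1, 65.1]
ee_rot: [-0.122, 0.993, -0.0, -0.001]
contact_force: [-6.6, 0.2, 11.9]
gripper_width: 53.6
grasp_force: 66.3
```

{"fn": "apply_moves", "kwargs": {"rows": [{"hand": 1,"delta_pos": [0,0,0],"yaw": 0},{"hand": 1,"delta_pos": [0,0,0],"yaw": 0},{"hand": 1,"delta_pos": [0,0,0],"yaw": 0},{"hand": 1,"delta_pos": [0,0,0],"yaw": 0},{"hand": 1,"delta_pos": [0,0,0],"yaw": 0},{"hand": 1,"delta_pos": [0,0,-30],"yaw": 0},{"hand": 1,"delta_pos": [0,0,-65],"yaw": 0},{"hand": 1,"delta_pos": [0,0,-100],"yaw": 0},{"hand": 1,"delta_pos": [0,0,-137],"yaw": 0},{"hand": 1,"delta_pos": [0,0,-137],"yaw": 0},{"hand": 1,"delta_pos": [0,0,-137],"yaw": 0}]}}

```text
clock: 17.37
position: [616.4, 37.6, 203.2]
ee_rot: [-0.122, 0.993, 0.001, 0.003]
contact_force: [-0.2, -0.2, -0.6]
gripper_width: 85.7
grasp_force: 0.0
```

Run:
```python
from h import *
im=shot("wrist","w11");s=read_state();print(s["clock"],s["position"],s["contact_force"],go(540.5,218,100,.243+np.pi/2))
l=nets.pinpoint("wrist","meter");print([(onz(im,r["location"],18),r["score"]) for r in l])
w10=load("w10")
```

```text
17.4167 [615.10080269  37.32023766 200.8097303 ] [ 0.83016103 -0.4484126  -0.60918076] (array([ 29. , 193.3, 100.9]), np.float64(0.0))
[(array([635.60507918,  42.56770241,  18.        ]), 0.91)]
```

View pics/w11.png

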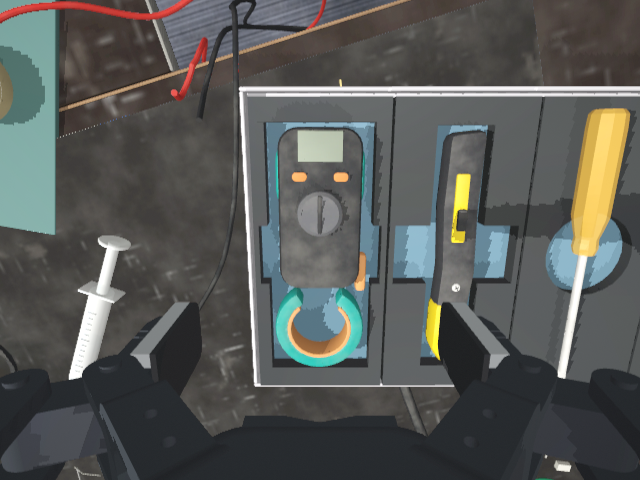

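The meter sits inside its pocket at (320,245), the cutter is in its nest, and the screwdriver handle is at (600,180). Next I'll grasp the screwdriver.

{"fn": "apply_moves", "kwargs": {"rows": [{"hand": 0.25,"delta_pos": [28.9,193.4,60],"yaw": 0},{"hand": 0.25,"delta_pos": [28.9,193.4,60],"yaw": 0},{"hand": 0.25,"delta_pos": [28.9,193.4,60],"yaw": 0},{"hand": 0.25,"delta_pos": [28.9,193.4,60],"yaw": 0},{"hand": 0.25,"delta_pos": [28.9,193.4,60],"yaw": 0},{"hand": 0.25,"delta_pos": [28.9,193.4,60],"yaw": 0},{"hand": 0.25,"delta_pos": [28.9,193.4,95],"yaw": 0},{"hand": 0.25,"delta_pos": [28.9,193.4,120],"yaw": 0},{"hand": 0.25,"delta_pos": [28.9,193.4,132],"yaw": 0},{"hand": 0.25,"delta_pos": [28.9,193.4,137],"yaw": 0},{"hand": 0.25,"delta_pos": [28.9,193.4,137],"yaw": 0},{"hand": 0.25,"delta_pos": [28.9,193.4,137],"yaw": 0}]}}

```text
clock: 18.47
position: [540.6, 217.7, 63.0]
ee_rot: [-0.122, 0.993, -0.0, -0.0]
contact_force: [-0.2, 0.5, 0.4]
gripper_width: 53.6
grasp_force: 0.0
```

{"fn": "apply_moves", "kwargs": {"rows": [{"hand": -1,"delta_pos": [0,0,0],"yaw": 0},{"hand": -1,"delta_pos": [0,0,0],"yaw": 0},{"hand": -1,"delta_pos": [0,0,0],"yaw": 0},{"hand": -1,"delta_pos": [0,0,0],"yaw": 0},{"hand": -1,"delta_pos": [0,0,0],"yaw": 0},{"hand": -1,"delta_pos": [0,0,0],"yaw": 0}]}}

```text
clock: 18.97
position: [541.1, 218.2, 64.7]
ee_rot: [-0.122, 0.993, 0.0, 0.001]
contact_force: [-0.5, -0.4, 6.1]
gripper_width: 20.7
grasp_force: 59.0
```

{"fn": "apply_moves", "kwargs": {"rows": [{"hand": -1,"delta_pos": [0,0,-15],"yaw": 0},{"hand": -1,"delta_pos": [0,0,-35],"yaw": 0},{"hand": -1,"delta_pos": [0,0,-50],"yaw": 0},{"hand": -1,"delta_pos": [0,0,-50],"yaw": 0},{"hand": -1,"delta_pos": [0,0,-50],"yaw": 0}]}}

```text
clock: 19.38
position: [540.4, 218.1, 113.8]
ee_rot: [-0.121, 0.993, 0.001, 0.001]
contact_force: [-0.4, -0.6, -1.4]
gripper_width: 20.9
grasp_force: 59.2
```

Run:
```python
from h import *
im=shot("wrist","w12");s=read_state();print(s["clock"],s["position"],s["contact_force"],s["gripper_width"])
l=nets.pinpoint("wrist","driver_handle");print(l[:1],[(onz(im,r["location"],92),r["score"]) for r in l[:1]])
x,y=565.1-50*.9706,341.1-50*.2406;print(x,y,go(x,y,113,.243+np.pi/2))
hs=cv2.cvtColor(im["pixels"],cv2.COLOR_RGB2HSV)
am=((hs[...,0]>12)&(hs[...,0]<25)&(hs[...,1]>120)&(hs[...,2]>120)).astype(np.uint8)
n,l,st,c=cv2.connectedComponentsWithStats(am);i=1+np.argmax(st[1:,4]);print(st[i])
ys,xs=np.nonzero(l==i);t=.243;R=np.array([[np.cos(t),np.sin(t)],[-np.sin(t),np.cos(t)]])
for r in (ys.min(),ys.min()+40,ys.min()+90,ys.min()+140):
    q=xs[ys==r]; 
    if len(q): print(r,q.min(),q.max(),(R@(onz(im,(r,(q.min()+q.max())/2),s["position"][2]-21)[:2]-s["position"][:2])).round(1))
```

```text
19.4333 [539.82869426 217.70189729 112.73721899] [-0.32688092 -0.66098505 -1.18429715] 20.737886698191275
[{'location': [315.5, 321.0], 'score': 0.76}] [(array([541.65187924, 218.97444035,  92.        ]), 0.76)]
516.57 329.07000000000005 (array([ -4.5, 113.9,  -0.8]), np.float64(0.0))
[  286   175    68   247 14079]
175 307 333 [-51.3   0.3]
215 286 352 [-37.1  -0. ]
265 288 351 [-18.2   0.2]
315 292 347 [2.  0.2]
```

Run:
```python
from h import *
im=load("w8");t=.243;R=np.array([[np.cos(t),np.sin(t)],[-np.sin(t),np.cos(t)]])
for nme,rc in (("rear end exp -109",(77,351)),("hL exp -17",(90,330)),("hR +17",(90,373)),("notch L -46,x -73",(127,292)),("notch R 46, -73",(127,410)),("notchR bottom -27",(185,408))):
    print(nme,(R@(onz(im,rc,32)[:2]-[565.1,341.1])).round(1))
```

```text
rear end exp -109 [-108.1   -1.4]
hL exp -17 [-99. -17.]
hR +17 [-99.   15.3]
notch L -46,x -73 [-72.2 -46. ]
notch R 46, -73 [-72.4  44.8]
notchR bottom -27 [-27.9  46. ]
```

{"fn": "apply_moves", "kwargs": {"rows": [{"hand": -1,"delta_pos": [-3.5,113.6,0],"yaw": 0},{"hand": -1,"delta_pos": [-3.5,113.6,0],"yaw": 0},{"hand": -1,"delta_pos": [-3.5,113.6,0],"yaw": 0},{"hand": -1,"delta_pos": [-3.5,113.6,0],"yaw": 0},{"hand": -1,"delta_pos": [-3.5,113.6,15],"yaw": 0},{"hand": -1,"delta_pos": [-3.5,113.6,25],"yaw": 0},{"hand": -1,"delta_pos": [-3.5,113.6,25],"yaw": 0},{"hand": -1,"delta_pos": [-3.5,113.6,25],"yaw": 0},{"hand": -1,"delta_pos": [-3.5,113.6,25],"yaw": 0}]}}

```text
clock: 20.23
position: [516.6, 328.5, 88.1]
ee_rot: [-0.121, 0.993, -0.0, -0.0]
contact_force: [0.1, -0.2, -1.2]
gripper_width: 20.8
grasp_force: 59.2
```

Run:
```python
from h import *
im=shot("wrist","w13");s=read_state();print(s["clock"],s["position"],s["contact_force"],go(516.6,329.1,88,.243+np.pi/2))
cv2.imwrite("pics/w13.png",im["pixels"][:,:,::-1])
```

```text
20.2833 [516.81640691 328.72405236  88.60269255] [-0.08349896 -0.74045232 -0.09964777] (array([0.1, 0.4, 0.6]), np.float64(0.0))
```

{"fn": "apply_moves", "kwargs": {"rows": [{"hand": -1,"delta_pos": [0,0,15],"yaw": 0},{"hand": -1,"delta_pos": [0,0,28],"yaw": 0},{"hand": -1,"delta_pos": [0,0,35],"yaw": 0},{"hand": -1,"delta_pos": [0,0,37],"yaw": 0},{"hand": -1,"delta_pos": [0,0,37],"yaw": 0},{"hand": -1,"delta_pos": [0,0,37],"yaw": 0}]}}

```text
clock: 20.78
position: [516.8, 329.2, 52.0]
ee_rot: [-0.122, 0.993, 0.0, 0.001]
contact_force: [0.2, -0.2, -0.1]
gripper_width: 20.9
grasp_force: 59.3
```

{"fn": "apply_moves", "kwargs": {"rows": [{"hand": 0.2,"delta_pos": [0,0,0],"yaw": 0},{"hand": 0.2,"delta_pos": [0,0,0],"yaw": 0},{"hand": 0.2,"delta_pos": [0,0,0],"yaw": 0},{"hand": 0.2,"delta_pos": [0,0,0],"yaw": 0},{"hand": 0.2,"delta_pos": [0,0,-30],"yaw": 0},{"hand": 0.2,"delta_pos": [0,0,-70],"yaw": 0},{"hand": 0.2,"delta_pos": [0,0,-110],"yaw": 0},{"hand": 1,"delta_pos": [0,-60,-150],"yaw": 0},{"hand": 1,"delta_pos": [0,-60,-150],"yaw": 0},{"hand": 1,"delta_pos": [0,-60,-150],"yaw": 0},{"hand": 1,"delta_pos": [0,-60,-150],"yaw": 0}]}}

```text
clock: 21.7
position: [531.4, 270.0, 202.8]
ee_rot: [-0.121, 0.993, 0.001, 0.001]
contact_force: [-0.4, 0.4, -0.8]
gripper_width: 85.3
grasp_force: 0.0
```

Run:
```python
from fit import *
im=shot("wrist","w14");s=read_state();print(s["clock"],s["position"],s["joints"])
l=nets.pinpoint("wrist","driver_handle");t=.243;R=np.array([[np.cos(t),np.sin(t)],[-np.sin(t),np.cos(t)]])
print(l[:1],[((R@(onz(im,r["location"],30.5)[:2]-[565.1,341.1])).round(1),r["score"]) for r in l[:1]])
hs=cv2.cvtColor(im["pixels"],cv2.COLOR_RGB2HSV)
am=((hs[...,0]>12)&(hs[...,0]<25)&(hs[...,1]>120)&(hs[...,2]>120)).astype(np.uint8)
n,l,st,c=cv2.connectedComponentsWithStats(am);i=1+np.argmax(st[1:,4]);ys,xs=np.nonzero(l==i)
r=cv2.minAreaRect(np.c_[xs,ys].astype(np.float32));print(r,[(R@(onz(im,q[::-1],30.5)[:2]-[565.1,341.1])).round(1) for q in cv2.boxPoints(r)])
print("tin nest",fit([im],"tin",[ig()],(589.8,241.8,.243)))
print("to tin",go(581,-235,150,0.0))
```

```text
21.75 [530.76214206 270.45389849 201.40922361] [ 7.42626094e-01  3.78501918e-01 -1.46280049e-01 -5.40521265e-04
 -1.04544851e+00 -2.07048728e+00]
[{'location': [227.1, 400.8], 'score': 0.6}] [(array([-48.1,   0.4]), 0.6)]
((398.6785583496094, 223.55154418945312), (35.11332702636719, 139.53372192382812), 5.924582004547119) [array([  3.4, -17.8]), array([-102.8,  -11.4]), array([-100.3,   13.7]), array([6.5, 9.8])]
tin nest (array([5.90581327e+02, 2.41672608e+02, 2.64692069e-01]), np.float64(117.84051583270525))
to tin (array([  72.8, -503. ,   50.7]), np.float64(-1.327))
```

{"fn": "apply_moves", "kwargs": {"rows": [{"hand": 1,"delta_pos": [73.2,-503,50],"yaw": 0},{"hand": 1,"delta_pos": [73.2,-503,50],"yaw": 0},{"hand": 1,"delta_pos": [73.2,-503,50],"yaw": 0},{"hand": 1,"delta_pos": [73.2,-503,50],"yaw": 0},{"hand": 1,"delta_pos": [73.2,-503,50],"yaw": 0},{"hand": 1,"delta_pos": [73.2,-503,50],"yaw": 0},{"hand": 1,"delta_pos": [73.2,-503,50],"yaw": 0},{"hand": 1,"delta_pos": [73.2,-503,50],"yaw": 0},{"hand": 1,"delta_pos": [73.2,-503,50],"yaw": 0},{"hand": 1,"delta_pos": [73.2,-503,50],"yaw": 0},{"hand": 1,"delta_pos": [73.2,-503,50],"yaw": 0},{"hand": 1,"delta_pos": [73.2,-503,50],"yaw": 0}]}}

```text
clock: 22.8
position: [580.1, -225.3, 150.4]
ee_rot: [-0.122, 0.992, 0.0, -0.001]
contact_force: [1.6, 0.1, 0.2]
gripper_width: 85.4
grasp_force: 0.0
```

{"fn": "apply_moves", "kwargs": {"rows": [{"hand": 1,"delta_pos": [0,0,0],"yaw": 0},{"hand": 1,"delta_pos": [0,0,0],"yaw": 0},{"hand": 1,"delta_pos": [0,0,0],"yaw": 0},{"hand": 1,"delta_pos": [0,0,0],"yaw": 0}]}}

```text
clock: 23.13
position: [580.2, -222.9, 151.6]
ee_rot: [-0.123, 0.992, 0.0, -0.001]
contact_force: [0.2, -0.8, 0.1]
gripper_width: 85.2
grasp_force: 0.0
```

Run:
```python
from h import *
im=shot("wrist","w15");s=read_state();print(s["clock"],s["position"])
l=nets.pinpoint("wrist","tin");print([(onz(im,r["location"],5),r["score"]) for r in l[:1]],tri([(load("w4"),(231.8,327.8)),(im,l[0]["location"])]))
p=onz(im,l[0]["location"],5);print(go(p[0],p[1],43))
```

```text
23.1833 [ 580.3718573  -222.78382687  152.02790433]
[(array([ 578.87971072, -234.06662696,    5.        ]), 0.64)] (array([ 581.39128605, -233.56742778,   -4.4106203 ]), np.float64(0.6193332031490998))
(array([  4.3, -10.6, 109.3]), 0)
```

{"fn": "apply_moves", "kwargs": {"rows": [{"hand": 1,"delta_pos": [2.8,-11.4,40],"yaw": 0},{"hand": 1,"delta_pos": [2.8,-11.4,75],"yaw": 0},{"hand": 1,"delta_pos": [2.8,-11.4,100],"yaw": 0},{"hand": 1,"delta_pos": [2.8,-11.4,108.5],"yaw": 0},{"hand": 1,"delta_pos": [2.8,-11.4,108.5],"yaw": 0},{"hand": 1,"delta_pos": [2.8,-11.4,108.5],"yaw": 0},{"hand": -1,"delta_pos": [2.8,-11.4,108.5],"yaw": 0},{"hand": -1,"delta_pos": [2.8,-11.4,108.5],"yaw": 0},{"hand": -1,"delta_pos": [2.8,-11.4,108.5],"yaw": 0},{"hand": -1,"delta_pos": [2.8,-11.4,108.5],"yaw": 0},{"hand": -1,"delta_pos": [2.8,-11.4,108.5],"yaw": 0},{"hand": -1,"delta_pos": [2.8,-11.4,108.5],"yaw": 0}]}}

```text
clock: 24.23
position: [581.6, -236.4, 46.7]
ee_rot: [-0.122, 0.993, -0.001, 0.002]
contact_force: [-0.1, 0.7, 6.5]
gripper_width: 50.6
grasp_force: 61.0
```

{"fn": "apply_moves", "kwargs": {"rows": [{"hand": -1,"delta_pos": [0,0,-20],"yaw": 0},{"hand": -1,"delta_pos": [0,0,-50],"yaw": 0},{"hand": -1,"delta_pos": [0,0,-90],"yaw": 0},{"hand": -1,"delta_pos": [0,0,-90],"yaw": 0},{"hand": -1,"delta_pos": [0,0,-90],"yaw": 0},{"hand": -1,"delta_pos": [0,0,-90],"yaw": 0}]}}

```text
clock: 24.73
position: [579.9, -235.9, 134.4]
ee_rot: [-0.121, 0.993, 0.0, 0.0]
contact_force: [0.2, 0.3, -1.4]
gripper_width: 50.0
grasp_force: 62.3
```

Run:
```python
from h import *
im=shot("wrist","w16");s=read_state();print(s["clock"],s["position"],s["contact_force"],s["gripper_width"],go(590.2,241.7,133,.243+np.pi/2))
h=cv2.cvtColor(im["pixels"],cv2.COLOR_RGB2HSV);m=((h[...,0]<8)|(h[...,0]>172))&(h[...,1]>140)&(h[...,2]>100);m[:150]=0
n,l,st,c=cv2.connectedComponentsWithStats(m.astype(np.uint8));i=1+np.argmax(st[1:,4]);print(st[i],c[i])
ys,xs=np.nonzero(l==i);(u,v),r=cv2.minEnclosingCircle(np.c_[xs,ys].astype(np.float32));print("lid",onz(im,(v,u),s["position"][2]-39+24))
```

```text
24.7833 [ 579.37854153 -235.85996941  133.2888256 ] [ 0.07861855  0.1234989  -1.25457469] 50.02739292708127 (array([-125.5,  460.9,    0.7]), np.float64(0.0))
[ 263  264  114  104 7748] [319.10015488 316.28226639]
lid [ 578.84782083 -236.24270627  118.2888256 ]
```

{"fn": "apply_moves", "kwargs": {"rows": [{"hand": -1,"delta_pos": [-125,461,0],"yaw": 0},{"hand": -1,"delta_pos": [-125,461,0],"yaw": 0},{"hand": -1,"delta_pos": [-125,461,0],"yaw": 0},{"hand": -1,"delta_pos": [-125,461,0],"yaw": 0},{"hand": -1,"delta_pos": [-125,461,0],"yaw": 0},{"hand": -1,"delta_pos": [-125,461,0],"yaw": 0},{"hand": -1,"delta_pos": [-125,461,0],"yaw": 0},{"hand": -1,"delta_pos": [-125,461,0],"yaw": 0},{"hand": -1,"delta_pos": [-125,461,0],"yaw": 0},{"hand": -1,"delta_pos": [-125,461,0],"yaw": 0},{"hand": -1,"delta_pos": [-125,461,0],"yaw": 0},{"hand": -1,"delta_pos": [-125,461,0],"yaw": 0}]}}

```text
clock: 25.78
position: [589.5, 245.7, 132.1]
ee_rot: [-0.123, 0.992, -0.0, -0.001]
contact_force: [-0.0, -0.8, -1.0]
gripper_width: 50.0
grasp_force: 62.4
```

{"fn": "apply_moves", "kwargs": {"rows": [{"hand": -1,"delta_pos": [0,0,0],"yaw": 0},{"hand": -1,"delta_pos": [0,0,20],"yaw": 0},{"hand": -1,"delta_pos": [0,0,35],"yaw": 0},{"hand": -1,"delta_pos": [0,0,40],"yaw": 0},{"hand": -1,"delta_pos": [0,0,40],"yaw": 0},{"hand": -1,"delta_pos": [0,0,40],"yaw": 0},{"hand": -1,"delta_pos": [0,0,40],"yaw": 0}]}}

```text
clock: 26.37
position: [590.8, 241.2, 94.6]
ee_rot: [-0.121, 0.993, 0.0, 0.001]
contact_force: [0.8, 0.0, -0.6]
gripper_width: 50.1
grasp_force: 62.4
```

Run:
```python
from h import *
im=shot("wrist","w17");s=read_state();print(s["clock"],s["position"],s["contact_force"],s["gripper_width"],go(590.2,241.7,63,.243+np.pi/2))
h=cv2.cvtColor(im["pixels"],cv2.COLOR_RGB2HSV);m=((h[...,0]<8)|(h[...,0]>172))&(h[...,1]>140)&(h[...,2]>100);m[:150]=0
n,l,st,c=cv2.connectedComponentsWithStats(m.astype(np.uint8));i=1+np.argmax(st[1:,4]);print(st[i],c[i])
ys,xs=np.nonzero(l==i);(u,v),r=cv2.minEnclosingCircle(np.c_[xs,ys].astype(np.float32));print("lid",onz(im,(v,u),s["position"][2]-39+24))
```

```text
26.4167 [590.88541778 241.34555669  94.84079273] [-0.0458355  -0.37952771 -0.92023311] 50.20849839942745 (array([ 0.6,  0.5, 31.8]), np.float64(0.0))
[ 263  264  114  104 7648] [318.95672071 316.14657427]
lid [589.05624383 240.65480141  79.84079273]
```

{"fn": "apply_moves", "kwargs": {"rows": [{"hand": -1,"delta_pos": [0,0.5,12],"yaw": 0},{"hand": -1,"delta_pos": [0,0.5,22],"yaw": 0},{"hand": -1,"delta_pos": [0,0.5,28],"yaw": 0},{"hand": -1,"delta_pos": [0,0.5,31],"yaw": 0},{"hand": -1,"delta_pos": [0,0.5,31],"yaw": 0},{"hand": -1,"delta_pos": [0,0.5,31],"yaw": 0}]}}

```text
clock: 26.92
position: [589.5, 241.5, 63.7]
ee_rot: [-0.122, 0.993, -0.001, -0.001]
contact_force: [-3.0, -1.7, 7.9]
gripper_width: 50.4
grasp_force: 63.6
```

Contact of 8 N came at the expected seat height (63.7 − 41.7 = 22). I'll release and rise.

{"fn": "apply_moves", "kwargs": {"rows": [{"hand": 1,"delta_pos": [0,0,0],"yaw": 0},{"hand": 1,"delta_pos": [0,0,0],"yaw": 0},{"hand": 1,"delta_pos": [0,0,0],"yaw": 0},{"hand": 1,"delta_pos": [0,0,0],"yaw": 0},{"hand": 1,"delta_pos": [0,0,-30],"yaw": 0},{"hand": 1,"delta_pos": [0,0,-70],"yaw": 0},{"hand": 1,"delta_pos": [30,0,-110],"yaw": 0},{"hand": 1,"delta_pos": [30,0,-150],"yaw": 0},{"hand": 1,"delta_pos": [30,0,-190],"yaw": 0},{"hand": 1,"delta_pos": [30,0,-200],"yaw": 0},{"hand": 1,"delta_pos": [30,0,-200],"yaw": 0},{"hand": 1,"delta_pos": [30,0,-200],"yaw": 0}]}}

```text
clock: 27.92
position: [561.0, 234.9, 263.8]
ee_rot: [-0.122, 0.993, 0.001, 0.001]
contact_force: [-0.4, 0.7, -0.7]
gripper_width: 85.8
grasp_force: 0.0
```

Run:
```python
from h import *
im=shot("wrist","w18");s=read_state();print(s["clock"],s["position"],s["contact_force"])
d=imaging.get_image("side")["pixels"][205:300,215:365]
w=im["pixels"]; cv2.imwrite("pics/fin.png",np.vstack([cv2.resize(w,(600,450),interpolation=cv2.INTER_AREA)[30:330],cv2.resize(d,(473,300))[:, :].copy() if 0 else cv2.copyMakeBorder(cv2.resize(d,(473,300),interpolation=cv2.INTER_CUBIC),0,0,0,127,0)])[:,:,::-1])
C={"meter":((639.4,43.2),18),"cutter":((614.4,142.5),19),"tin":((590,241.75),22),"driver_handle":((516.6,329.1),30.5)}
t=.243;R=np.array([[np.cos(t),np.sin(t)],[-np.sin(t),np.cos(t)]])
for q,(c,z) in C.items(): print(q,[((R@(onz(im,r["location"],z)[:2]-c)).round(1),r["score"]) for r in nets.pinpoint("wrist",q)[:1]])
```

```text
27.9667 [560.46476686 234.49418409 262.00310397] [-0.20245938 -0.91604938 -0.48539108]
meter []
cutter [(array([-2.5, -1.5]), 0.59)]
tin [(array([-2.5, -1.5]), 0.63)]
driver_handle []
```

View pics/fin.png

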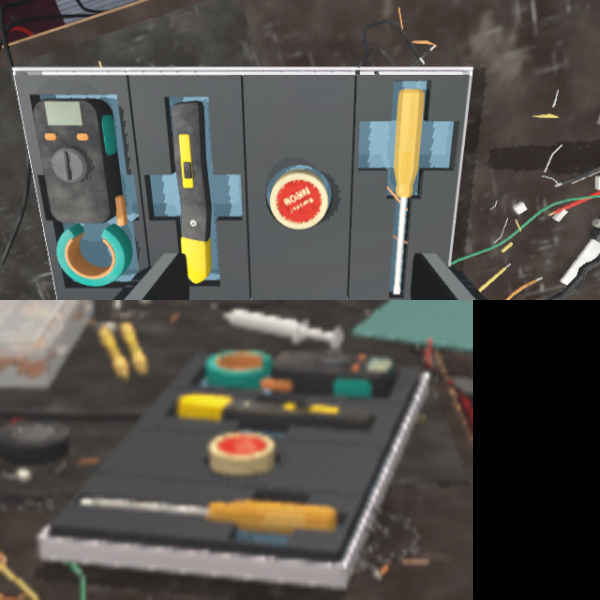

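The final view shows all four tools in their own nests: meter (68,190), cutter (192,190), tin (299,198) and screwdriver (404,190). I'll take one more wrist view to check the seated heights by triangulation.

{"fn": "apply_moves", "kwargs": {"rows": [{"hand": 1,"delta_pos": [40,-80,0],"yaw": 0},{"hand": 1,"delta_pos": [40,-80,0],"yaw": 0},{"hand": 1,"delta_pos": [40,-80,0],"yaw": 0},{"hand": 1,"delta_pos": [40,-80,0],"yaw": 0},{"hand": 1,"delta_pos": [40,-80,0],"yaw": 0},{"hand": 1,"delta_pos": [40,-80,0],"yaw": 0}]}}

```text
clock: 28.72
position: [541.9, 148.2, 262.6]
ee_rot: [-0.122, 0.993, 0.0, 0.0]
contact_force: [0.1, -0.5, -0.2]
gripper_width: 85.5
grasp_force: 0.0
```

Run:
```python
from h import *
b=shot("wrist","w19");a=load("w18")
def comp(im,f,box):
    h=cv2.cvtColor(im["pixels"],cv2.COLOR_RGB2HSV).astype(int);m=f(h).astype(np.uint8)
    k=np.zeros_like(m);(r0,r1,c0,c1)=box;k[r0:r1,c0:c1]=1
    n,l,st,c=cv2.connectedComponentsWithStats(m*k);i=1+np.argmax(st[1:,4]);ys,xs=np.nonzero(l==i);return xs,ys
red=lambda h:((h[...,0]<8)|(h[...,0]>172))&(h[...,1]>140)&(h[...,2]>100)
scr=lambda h:(h[...,0]>30)&(h[...,0]<75)&(h[...,1]>15)&(h[...,1]<70)&(h[...,2]>130)
yel=lambda h:(h[...,0]>25)&(h[...,0]<33)&(h[...,1]>180)&(h[...,2]>140)
amb=lambda h:(h[...,0]>12)&(h[...,0]<24)&(h[...,1]>120)&(h[...,2]>120)
full=(0,330,0,640)
for n,f in (("tin lid exp 46",red),("meter screen exp ~50",scr),("yellow slider ~43",yel),("handle ~31",amb)):
    o=[]
    for im in (a,b):
        x,y=comp(im,f,full if n[0]!="y" else (0,250,0,640));(u,v),wh,_=cv2.minAreaRect(np.c_[x,y].astype(np.float32));o.append((im,(v,u)));print("  ",round(v),round(u),np.round(wh))
    p,e=tri(o);print(n,p.round(1),round(e,1))
```

```text
246 318 [47. 45.]
   289 407 [46. 42.]
tin lid exp 46 [589.4 241.3  46.1] 0.1
   152 67 [25. 40.]
   201 170 [24. 37.]
meter screen exp ~50 [560.9  23.2  50. ] 0.1
   204 198 [55. 10.]
   236 292 [27.  9.]
yellow slider ~43 [577.  128.5  26.2] 6.1
   187 433 [ 30. 122.]
   229 521 [ 30. 112.]
handle ~31 [515.3 327.2  33.3] 1.7
```

```bash
python3 -c "
from bench import workorder; print(workorder.job_done())"
```

```text
the job is handed in; nothing more can be done
None
```

All four tools are in their own nests and let go, and I handed the job in at about 29 s of the 122 s. The tin and the meter's screen end measured at seated height, but I judged the cutter and the screwdriver's shaft by eye.

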